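Secure a jar in the first-aid rack with the sliding keeper

ROBOT

A 6-joint arm with a two-finger parallel gripper is mounted at the origin on the work surface. World frame = base frame: x ahead of the robot, y to its left, z up, the work surface at z = 0. Lengths are in m, angles in rad, forces in N, time in s.
With the tool pointing down it reaches from about 0.275 to 0.875 m from the base axis. Payload 12.5 kg.
Tool frame: the origin (TCP) lies midway between the tips of the shut fingers; the grasp point (between the pads) lies 19 mm behind it; y points along the fingers, z is the direction in which the jaws open and shut, and the axes are right-handed (so a half turn about y gives the same grasp; the last joint's range is limited). The gripper opens to 85 mm and grips with 20 to 120 N. Pads are 22 mm wide; open, the fingers measure 114 mm over their backs; the gripper's body (76 mm by 85 mm) begins 54 mm behind the grasp point. The pads swing forward as they close: fully open they stand 13 mm farther back than shut.
Start: joints at [1.258, 0.351, 1.652, -0, 1.139, -0.085], TCP at [0.124, 0.536, 0.231] pointing down, gripper open.
Joint ranges: [-2.75, 2.75], [-0.79, 2.1], [0.01, 2.65], [-1.57, 4.71], [0.07, 3.14], [-2.87, 2.87]. Speed limits (rad/s): [2.22, 2.22, 2.79, 3.14, 3.14, 3.14].

INTERFACE

Orientations are given as a rotation vector (axis times angle).
In Python, from bench import sense, camera, camera_info, finish_job gives the robot as it stands.
- The arm moves only by the tool carry_out, never from a script. Its argument "commands" is a list of rows, each an object with "offset": the shift along the tool's x, y, z in mm, a list of three; "dr": the turn, a rotation vector about the tool's x, y, z in degrees, a list of three. In form: [{"offset": [dx, dy, dz], "dr": [ax, ay, az]}, ...]. A call has 1 to 20 rows; each row is the pose to reach, as a shift and turn from the pose commanded when the call began, along the tool's axes at that moment; what a row does not reach only later rows make up. A row lasts 1/12 s, in which the tool goes at most 41.7 mm and 7.16 degrees, less where a joint would pass 70% of its speed; a pose out of reach is approached as far as the arm can. A call with a gripper value outside its range is refused whole. "grip" is the gripper command: -1 is fully open, 1 is shut, values between are in proportion, set as the call begins (left out, the last holds). The fingers move at their own pace and stop on an object; "force" is the grip in N (left out, the last holds). Time passes only in rows, so rows that repeat a pose let the fingers close. It gives the time, the measured TCP pose, the force and the opening at its end, in the units of the state.
- sense(): the state, without advancing time (a new reading comes with each control period).
- camera(name): name is "scene" or "top" or "wrist"; returns the picture (480x640x3 uint8, red, green, blue); there is no depth.
- camera_info(name): a dict with "fx", "fy", "cx", "cy" (pixels), "extrinsics" (4x4, takes a point from camera to world coordinates). Camera axes: x right, y up, looking along -z (the intrinsics and any distortion apply to the point x, -y, -z); pixel columns grow to the right and rows downward; lengths in m; the calibration is good to about 2 mm. A picture is of the moment at which its call begins: read the wrist's pose just before it. camera_info takes no time and is no camera call; for the wrist camera it gives the pose at the moment of the call.
- finish_job(): hands the job in, once; it reports no verdict.
The state is a dict: "time": time; "q": joint angles; "dq": joint speeds; "joint_torque": joint torques, N m; "eef_pos": TCP position; "tcp_rot": TCP orientation; "force": force on the tool from outside, world axes, zero at the start; "wrist_torque": the same for the moment, N m; "opening": finger opening in m.
Only numpy, scipy, OpenCV 4.12 (cv2) and the standard library are available. Lean on these libraries where they do the work, as an engineer would, in place of code of your own. Each camera call takes 0.05 s, during which the arm holds its last target.

TASK

Picking nothing up, push the jar that stands in the rack across until it rests against the rack's end wall. Then push the sliding keeper along its rail towards the jar, past any notches that still leave the jar loose, until its catch clicks into the notch that just holds this jar, without squeezing the jar hard; then move clear. Leave the jars in the orange tray and everything else on the table as they are.

Things in the scene. Friction and masses are not known exactly. Their poses are not given: they have to be found in the camera images.
- rack: Grey rack fixed on the table: base plate 135 x 340 mm, long side along the rack's own y, x pointing away from the robot, turned up to 0.3 rad; origin at the table surface at mid length. Its bay, open towards the robot and above, lies between the end wall (at the -y end) and the sliding keeper; bay floor 6 mm above the table, middle line at rack x = -20 mm. All offsets here are in rack axes.
- end_wall (a point): Point on the inner face (rack y = -150 mm) of the upright end wall, at rack x = -20 mm, 36 mm above the table. The wall is 96 mm wide, its top 66 mm above the table.
- rail (a point): Middle of the top of the aluminium rail, 30 mm above the table, rack x = +43, y = 0. The rail is 20 mm wide and runs along rack y over the plate's whole length; three V notches 12 mm wide and 4 mm deep cut its top at rack y = -32, -52 and -72 mm.
- bay (a point): Point on the bay floor, rack x = -20, y = -95 mm; the jar to be secured starts within 40 mm of it.
- keeper (a joint): Travel (m) of the keeper, 0 at the rack's +y end, growing towards the end wall, at most 0.228; starts at 0 to 0.06. Clear width from end wall to paddle = 0.270 minus this. Notches at 0.182 (fits the 84 mm jar), 0.202 (64 mm jar), 0.222 (44 mm jar), each 4 mm wider than its jar. Slides at about 1 N; at a notch the force dips, it is drawn in over about 4 mm, and leaving takes about 5 N.
- paddle (a point): The keeper's upright aluminium paddle, moving with it; this point is the middle of its push face (the +y side, away from the end wall), at rack x = -20 mm, 35 mm above the table. 8 mm thick along y; reaches from rack x = -58 to +25 mm and from 10 to 60 mm above the table. On its +y side the keeper's saddle (rack x = 26 to 60 mm, 52 mm long, top 55 mm high) rides on the rail.
- catch (a joint): How far the keeper's sprung catch has dropped (m): 0 to 0.001 while it rides on the rail, about 0.004 in a notch. Its black knob, 18 mm across, on top of the saddle (up to 74 mm above the table, 22 mm behind the push face) sinks with it. It needs no touching.
- jar_small: Smallest of three plain white plastic screw-top jars, round, 44 mm in diameter and 50 mm tall; origin at the centre of its underside, z up. One of the three (which one changes) stands in the rack's bay, 10 to 55 mm short of the end wall; the other two stand in the spares tray.
- jar_medium: Middle-sized of three plain white plastic screw-top jars, round, 64 mm in diameter and 55 mm tall; origin at the centre of its underside, z up. One of the three (which one changes) stands in the rack's bay, 10 to 55 mm short of the end wall; the other two stand in the spares tray.
- jar_large: Largest of three plain white plastic screw-top jars, round, 84 mm in diameter and 60 mm tall; origin at the centre of its underside, z up. One of the three (which one changes) stands in the rack's bay, 10 to 55 mm short of the end wall; the other two stand in the spares tray.
- tray: Fixed orange tray of spare jars, 232 x 112 mm, rim 28 mm high, floor 6 mm above the table; origin at the centre of its underside. Two jars stand in it, to be left there.
- tape: Bystander: grey roll of tape lying flat, 72 mm across, 25 mm high, on the robot's side of the rack. Origin: centre of underside.
- vial: Bystander: small amber bottle, 32 mm across, 70 mm tall, standing behind the rail. Origin: centre of underside.
- bandage: Bystander: white bandage roll on end, 50 mm across, 70 mm tall, standing behind the rail. Origin: centre of underside.
- shears: Bystander: shears lying flat, 170 mm long, 11 mm high, right of the rack. Origin: on the table below the middle.
- phone: Bystander: black phone lying flat, 150 x 72 x 8 mm, right of the rack. Origin: centre of underside.
- spray: Bystander: yellow bottle, 48 mm across, 140 mm tall, far right. Origin: centre of underside.
Not all that is in view belongs to the job. Leave any purple or turquoise look-alike of the jar_large alone. What is shaped like the jar_small but green or pink is not meant.

How it is judged:
On the way, in this order (a step that is already met when the one before it is completed fails the run):
1. the jar in the rack has been pushed against the end wall (within 3 mm) (((y of jar_small in the frame of rack below -0.125 m and x of jar_small in the frame of rack between -0.055 and 0.02 m and horizontal distance between jar_small and bay below 0.09 m and angle between jar_small's own z axis and vertical below 0.1 rad) or (y of jar_medium in the frame of rack below -0.115 m and x of jar_medium in the frame of rack between -0.055 and 0.02 m and horizontal distance between jar_medium and bay below 0.09 m and angle between jar_medium's own z axis and vertical below 0.1 rad) or (y of jar_large in the frame of rack below -0.105 m and x of jar_large in the frame of rack between -0.055 and 0.02 m and horizontal distance between jar_large and bay below 0.09 m and angle between jar_large's own z axis and vertical below 0.1 rad))), for 0.1 s.
2. the keeper's catch has dropped into the notch for that jar ((((y of jar_small in the frame of rack below -0.125 m and x of jar_small in the frame of rack between -0.055 and 0.02 m and horizontal distance between jar_small and bay below 0.09 m and angle between jar_small's own z axis and vertical below 0.1 rad) and (value of joint keeper between 0.219 and 0.225 m and value of joint catch above 0.0022 m)) or ((y of jar_medium in the frame of rack below -0.115 m and x of jar_medium in the frame of rack between -0.055 and 0.02 m and horizontal distance between jar_medium and bay below 0.09 m and angle between jar_medium's own z axis and vertical below 0.1 rad) and (value of joint keeper between 0.199 and 0.205 m and value of joint catch above 0.0022 m)) or ((y of jar_large in the frame of rack below -0.105 m and x of jar_large in the frame of rack between -0.055 and 0.02 m and horizontal distance between jar_large and bay below 0.09 m and angle between jar_large's own z axis and vertical below 0.1 rad) and (value of joint keeper between 0.179 and 0.185 m and value of joint catch above 0.0022 m)))), for 0.2 s.
At the end, for the whole second after the job is handed in: The jar in the rack stands upright against the end wall (within 3 mm), the keeper is within 3 mm of the centre of the notch for that jar with its catch dropped at least 2.2 mm, and both are at rest ((((y of jar_small in the frame of rack below -0.125 m and x of jar_small in the frame of rack between -0.055 and 0.02 m and horizontal distance between jar_small and bay below 0.09 m and angle between jar_small's own z axis and vertical below 0.1 rad) and (value of joint keeper between 0.219 and 0.225 m and value of joint catch above 0.0022 m) and (linear speed of jar_small below 0.01 m/s and velocity of joint keeper below 0.02 m/s)) or ((y of jar_medium in the frame of rack below -0.115 m and x of jar_medium in the frame of rack between -0.055 and 0.02 m and horizontal distance between jar_medium and bay below 0.09 m and angle between jar_medium's own z axis and vertical below 0.1 rad) and (value of joint keeper between 0.199 and 0.205 m and value of joint catch above 0.0022 m) and (linear speed of jar_medium below 0.01 m/s and velocity of joint keeper below 0.02 m/s)) or ((y of jar_large in the frame of rack below -0.105 m and x of jar_large in the frame of rack between -0.055 and 0.02 m and horizontal distance between jar_large and bay below 0.09 m and angle between jar_large's own z axis and vertical below 0.1 rad) and (value of joint keeper between 0.179 and 0.185 m and value of joint catch above 0.0022 m) and (linear speed of jar_large below 0.01 m/s and velocity of joint keeper below 0.02 m/s)))); the robot touches nothing.
It fails at once if a jar is lifted (over 12 mm) or tipped (height (world z) of any of jar_small, jar_medium, jar_large above 0.018 m or angle between any of jar_small, jar_medium, jar_large's own z axis and vertical above 0.35 rad).
It fails at once if a jar outside the rack's bay is moved over 20 mm, or the jar is taken out of the bay ((distance of jar_small from where it was at the start of the episode above 0.02 m and horizontal distance between jar_small and bay above 0.1 m) or (distance of jar_medium from where it was at the start of the episode above 0.02 m and horizontal distance between jar_medium and bay above 0.1 m) or (distance of jar_large from where it was at the start of the episode above 0.02 m and horizontal distance between jar_large and bay above 0.1 m)).
It fails at once if the keeper squeezes a jar with more than 20 N (contact force between keeper and jar_small above 20 N or contact force between keeper and jar_medium above 20 N or contact force between keeper and jar_large above 20 N).
It fails at once if a bystander is moved more than 20 mm (distance of any of tape, vial, bandage, shears, phone, spray from where it was at the start of the episode above 0.02 m).
It also fails if it takes over 51 s, if anything falls off the work surface, if the arm or the gripper's body presses on something with over 40 N, if the wrist force passes 120 N, or if a joint passes its speed limit or range.

## Working session

There is one attempt and no reset: what is moved stays moved. The work goes in short steps, Python scripts to look and compute and a tool call to move; the robot and the scene stay as the last step left them, time stands still between calls to the robot, and variables do not carry over. Pictures are saved under pics/ and viewed, and the job is handed in when it is done.

Besides the shell and the picture viewer there is one more tool, called after "Emit:" by a JSON object that holds its "api" and its "payload", one argument or row to a line. carry_out: Moves the arm, as the interface text tells. Its arguments: {"type":"object","properties":{"commands":{"type":"array"},"grip":{"type":"number"},"force":{"type":"number"}},"required":["commands"]}

```bash
mkdir -p pics; ls
python3 - <<'E'
from bench import *
import cv2,numpy as np
s=sense();print(s)
for n in["scene","top","wrist"]:
    im=camera(n);cv2.imwrite(f"pics/{n}0.png",im[:,:,::-1]);i=camera_info(n);print(n,{k:(np.round(v,4).tolist() if k=="extrinsics" else v) for k,v in i.items()})
E
```

```text
pics
{'time': 0.0, 'q': array([ 1.25842482e+00,  3.51210023e-01,  1.65243765e+00, -1.81371648e-05,
        1.13909892e+00, -8.46203377e-02]), 'dq': array([ 0.00085849, -0.00086225, -0.00017284, -0.00075656,  0.00221654,
       -0.0005283 ]), 'joint_torque': array([ 5.11516228e-04, -5.06100368e+01, -2.91410601e+01, -7.60456828e-05,
        4.49439438e-03,  3.39123801e-06]), 'eef_pos': array([0.12406947, 0.53547792, 0.23076762]), 'tcp_rot': array([-1.5645264 ,  0.17899372, -0.178661  ]), 'force': array([0.33024625, 0.52911189, 0.33120216]), 'wrist_torque': array([ 0.00620297,  0.01795609, -0.04251062]), 'opening': 0.08551461849945871}
scene {'fx': 434.9704566173437, 'fy': 434.9704566173437, 'cx': 328.38519319271546, 'cy': 234.81244367542772, 'extrinsics': [[-0.4673, -0.6378, 0.6123, 1.136], [0.884, -0.3268, 0.3342, 0.3033], [-0.013, 0.6974, 0.7165, 0.8754], [0.0, 0.0, 0.0, 1.0]]}
top {'fx': 524.1315769656311, 'fy': 524.1315769656311, 'cx': 308.0314163662254, 'cy': 242.4526904581805, 'extrinsics': [[-0.0224, 0.9991, -0.0366, 0.3994], [-0.9997, -0.0226, -0.0048, -0.0711], [-0.0056, 0.0365, 0.9993, 1.2877], [0.0, 0.0, 0.0, 1.0]]}
wrist {'fx': 361.4540732632465, 'fy': 361.4540732632465, 'cx': 321.28323115059044, 'cy': 237.0053244086689, 'extrinsics': [[0.225, -0.9282, -0.2962, 0.0479], [0.9744, 0.214, 0.0694, 0.5536], [-0.001, -0.3042, 0.9526, 0.3728], [0.0, 0.0, 0.0, 1.0]]}
```

View pics/top0.png

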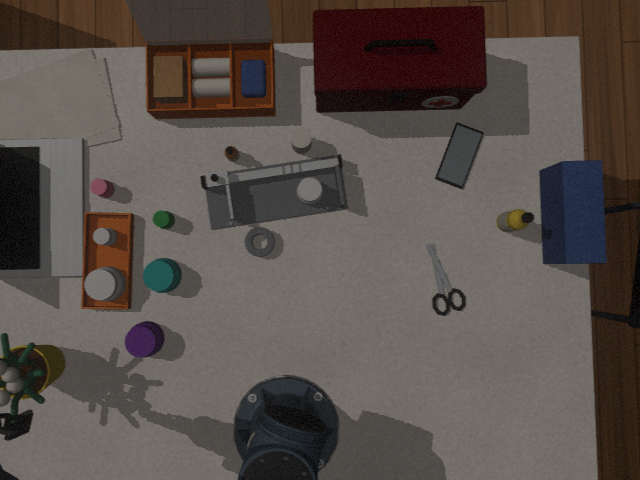

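View pics/scene0.png

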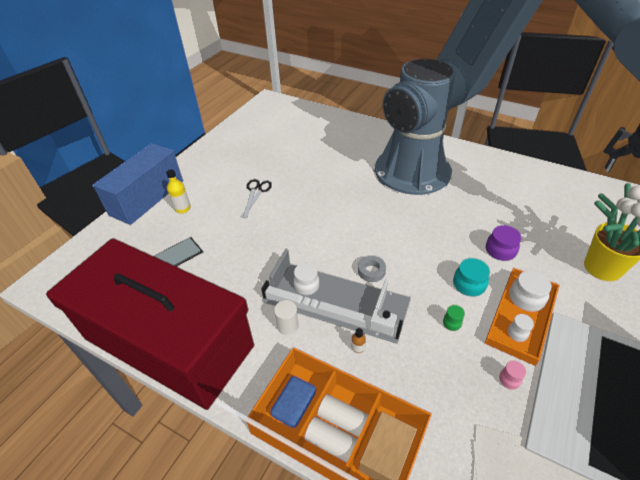

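The tray (top view) holds a white jar at (105,236) and a larger one at (103,284). The rack jar is at (309,189). Look-alikes to leave alone:
- bandage, white (302,142)
- teal (162,275)
- purple (145,340)
- green (163,219)
- pink (101,187)

The crop and measurements come next.

```bash
cat > h.py <<'E'
from bench import *
import cv2,numpy as np
def ray(n,u,v,z,info=None):
    i=info or camera_info(n);T=np.array(i["extrinsics"])
    d=T[:3,:3]@np.array([(u-i["cx"])/i["fx"],-(v-i["cy"])/i["fy"],-1.]);o=T[:3,3]
    return o+d*(z-o[2])/d[2]
def proj(n,p,info=None):
    i=info or camera_info(n);T=np.array(i["extrinsics"])
    c=T[:3,:3].T@(np.array(p)-T[:3,3]);return np.array([i["cx"]+i["fx"]*c[0]/-c[2],i["cy"]-i["fy"]*c[1]/-c[2]])
E
python3 - <<'E'
from h import *
print(camera_info("top").keys())
a=cv2.imread("pics/top0.png")[120:270,190:360];cv2.imwrite("pics/topc.png",cv2.resize(a,None,fx=4.5,fy=4,interpolation=cv2.INTER_CUBIC) if 0 else cv2.resize(a,(680,600),interpolation=cv2.INTER_CUBIC))
a=cv2.imread("pics/scene0.png")[235:360,250:420];cv2.imwrite("pics/scc.png",cv2.resize(a,(680,500),interpolation=cv2.INTER_CUBIC))
E
```

```text
dict_keys(['fx', 'fy', 'cx', 'cy', 'extrinsics'])
```

View pics/topc.png

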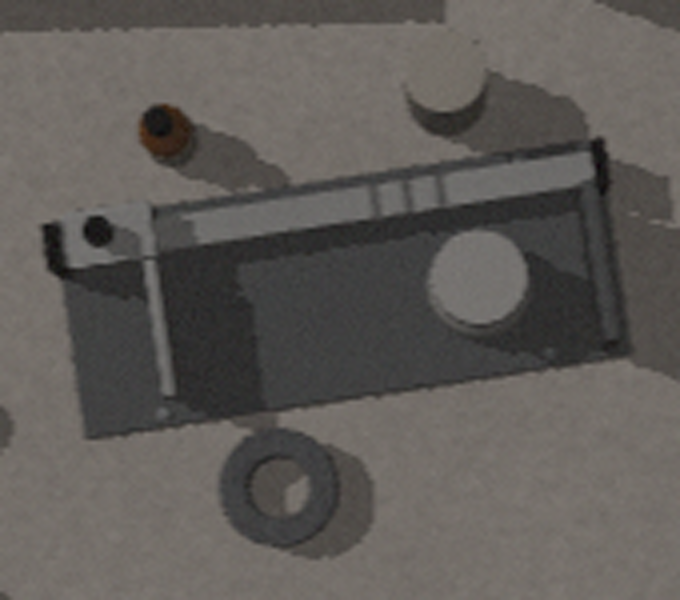

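View pics/scc.png

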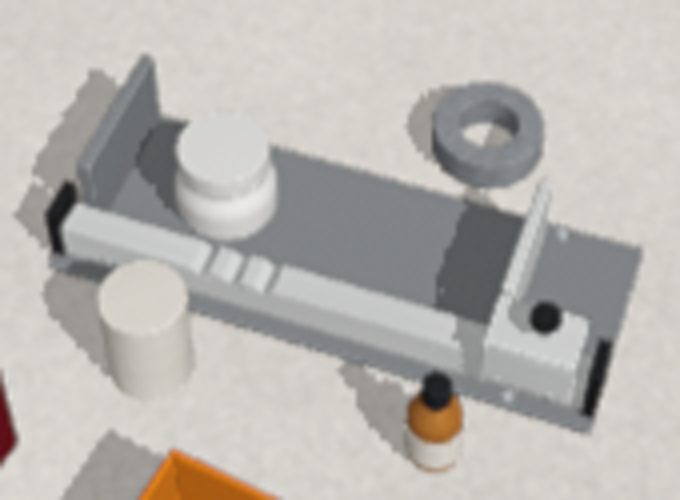

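View pics/wrist0.png

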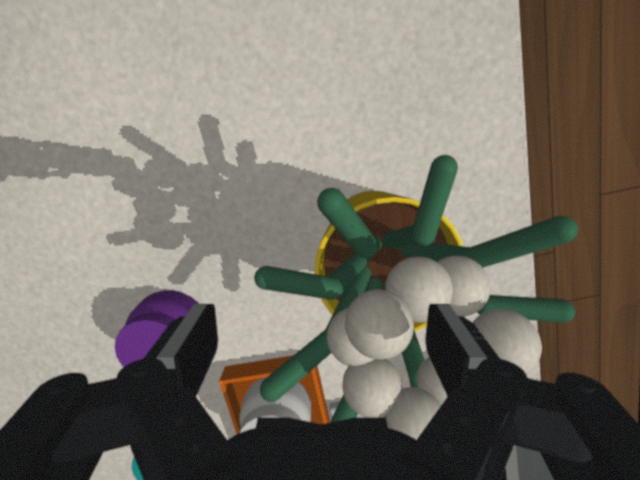

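Run:
```python
from h import *
f=lambda c,z:ray("top",190+c[0]/4,120+c[1]/4,z)
g=lambda c,z:ray("scene",250+c[0]/4,235+c[1]/4,z)
FL=f((87,438),.006);FR=f((632,354),.006)
d=FL-FR;print(FL,FR,np.linalg.norm(d));yaw=np.arctan2(-d[0],d[1]);print("yaw",yaw)
print("scene FL", g((642,247),.006), "backleft",g((590,432),.006))
c,s=np.cos(yaw),np.sin(yaw);ex=np.array([c,s,0]);ey=np.array([-s,c,0])
o=(FL+FR)/2+0.0675*ex;o[2]=0;print("O",o)
R=lambda p:np.round(1000*np.array([(p-o)@ex,(p-o)@ey]),1)
print("jar top",R(f((480,277),.055)),R(g((225,152),.055)),"L/R",R(f((430,277),.055)),R(f((529,277),.055)))
print("knob",R(f((97,230),.074)),R(g((545,317),.074)))
print("paddle top bottom end",R(f((168,393),.06)),R(f((150,260),.06)))
print("notches",[R(f(p,.03)) for p in((376,198),(408,194),(441,189))])
print("wall inner top",R(f((611,347),.066)),R(f((585,187),.066)))
print("tape",R(f((280,488),.025)),"vial",R(f((160,122),.07)),"band",R(f((445,72),.07)))
im=cv2.imread("pics/top0.png")
for y,x in((236,105),(284,103),(189,309)):
    r=im[y,x-30:x+30].max(1);print(r.tolist())
```

```text
[0.48348622 0.17034957 0.006     ] [ 0.52743352 -0.16479015  0.006     ] 0.3380088727454838
yaw 0.1303873067093245
scene FL [0.48822785 0.17499439 0.006     ] backleft [0.62150066 0.19372605 0.006     ]
O [0.5723869  0.01155594 0.        ]
jar top [-13.1 -83.2] [ -8.8 -77.8] L/R [ -8.6 -54. ] [ -17.5 -111.8]
knob [ 45.6 133.4] [ 53.1 137.3]
paddle top bottom end [-53.4 108.4] [ 25.9 107.4]
notches [array([ 47.2, -29. ]), array([ 46.7, -48.4]), array([ 46.6, -68.6])]
wall inner top [ -66.9 -152.4] [  28.3 -151.9]
tape [-116.9   54.9] vial [103.6  88.3] band [107.1 -81. ]
[112, 114, 112, 112, 116, 114, 108, 89, 84, 108, 92, 44, 48, 47, 60, 75, 76, 87, 112, 121, 118, 120, 119, 121, 120, 118, 118, 117, 119, 119, 120, 120, 117, 113, 82, 51, 49, 57, 64, 60, 53, 51, 65, 74, 81, 78, 74, 75, 78, 75, 79, 79, 86, 108, 92, 48, 44, 45, 59, 77]
[118, 118, 122, 119, 117, 113, 116, 116, 114, 115, 92, 92, 119, 118, 120, 121, 120, 117, 118, 118, 117, 119, 120, 119, 118, 119, 114, 120, 114, 119, 116, 119, 119, 117, 117, 117, 119, 118, 116, 117, 117, 99, 71, 44, 60, 64, 65, 63, 62, 56, 50, 49, 57, 71, 79, 70, 46, 47, 55, 73]
[64, 63, 66, 66, 64, 65, 63, 66, 63, 66, 64, 69, 66, 64, 63, 63, 66, 72, 96, 115, 116, 113, 119, 116, 118, 119, 116, 114, 114, 117, 116, 118, 116, 117, 118, 118, 119, 116, 116, 119, 117, 116, 101, 61, 49, 46, 46, 53, 44, 46, 47, 49, 48, 46, 44, 46, 54, 60, 49, 57]
```

```bash
cat >> h.py <<'E'
from scipy.spatial.transform import Rotation as Ro
O=np.array([.5715,.0105,0]);YAW=.130
O=O+0.003*np.array([np.cos(YAW),np.sin(YAW),0])
EX=np.array([np.cos(YAW),np.sin(YAW),0]);EY=np.array([-np.sin(YAW),np.cos(YAW),0])
def W(x,y,z): return O+EX*x*1e-3+EY*y*1e-3+np.array([0,0,z*1e-3])
def RK(p): p=np.array(p); return np.round(1000*np.array([(p-O)@EX,(p-O)@EY,p[2]]),1)
def plan(pts):
    s=sense();R=Ro.from_rotvec(s["tcp_rot"]).as_matrix()
    for p in pts: print(p,"offset",np.round(1000*R.T@(W(*p)-s["eef_pos"]),1))
    # desired: y down, z along +-EX
    for sg in(1,-1):
        y=np.array([0,0,-1.]);z=sg*EX;x=np.cross(y,z)
        print("dr",sg,np.round(np.degrees(Ro.from_matrix(R.T@np.column_stack([x,y,z])).as_rotvec()),2))
    print("now",RK(s["eef_pos"]),"F",np.round(s["force"],2),s["time"],s["opening"])
E
python3 - <<'E'
from h import *
print(np.round(Ro.from_rotvec(sense()["tcp_rot"]).as_matrix(),3))
plan([(-15,20,150),(-15,20,25)])
print(proj("wrist",W(0,0,0)))
E
```

```text
[[ 0.974 -0.     0.226]
 [-0.226 -0.001  0.974]
 [-0.    -1.    -0.001]]
(-15, 20, 150) offset [ 536.2   81.2 -395.9]
(-15, 20, 25) offset [ 536.2  206.2 -395.8]
dr 1 [5.00e-02 6.95e+01 2.00e-02]
dr -1 [ 3.000e-02 -1.105e+02 -5.000e-02]
now [-378.6  578.6  230.9] F [-0.62 -0.09  0.38] 0.15 0.08537854279032116
[ 51.22286034 560.76777231]
```

Row 1 identity is settled. Bright widths in the top view are 17 px and 30 px for the tray jars and 24 px for the rack jar, so the rack holds jar_medium and the target notch is 0.202. I'll raise the tool first to clear the plant, then move over the rack with the fingers shut.

Emit:
{"api": "carry_out", "payload": {
  "commands": [
    {"offset": [0,-40,0],"dr": [0,0,0]},
    {"offset": [0,-80,0],"dr": [0,0,0]},
    {"offset": [33,-80,-25],"dr": [0,5,0]},
    {"offset": [66,-80,-50],"dr": [0,10,0]},
    {"offset": [99,-80,-75],"dr": [0,15,0]},
    {"offset": [132,-70,-100],"dr": [0,20,0]},
    {"offset": [165,-60,-125],"dr": [0,25,0]},
    {"offset": [198,-50,-150],"dr": [0,30,0]},
    {"offset": [231,-40,-175],"dr": [0,35,0]},
    {"offset": [264,-30,-200],"dr": [0,40,0]},
    {"offset": [297,-20,-225],"dr": [0,45,0]},
    {"offset": [330,-10,-250],"dr": [0,50,0]},
    {"offset": [363,0,-275],"dr": [0,55,0]},
    {"offset": [396,10,-300],"dr": [0,60,0]},
    {"offset": [429,20,-325],"dr": [0,65,0]},
    {"offset": [462,30,-350],"dr": [0,69.5,0]},
    {"offset": [495,40,-372],"dr": [0,69.5,0]},
    {"offset": [520,50,-390],"dr": [0,69.5,0]},
    {"offset": [536,60,-396],"dr": [0,69.5,0]},
    {"offset": [536,70,-396],"dr": [0,69.5,0]}
  ],
  "grip": 1,
  "force": 20
}}

```text
time: 1.82
eef_pos: [0.559, 0.0263, 0.1603]
tcp_rot: [-1.266, 1.115, -1.116]
force: [0.0, 0.2, 0.1]
opening: 0.0
```

Run:
```python
from h import *
plan([(-15,20,150),(-15,20,24)])
i=camera_info("wrist");im=camera("wrist");cv2.imwrite("pics/w1.png",im[:,:,::-1])
for n,p in dict(wall=(-20,-150,36),wtop=(-20,-150,66),n1=(43,-32,30),n2=(43,-52,30),n3=(43,-72,30),FR=(-67.5,-170,6),jar=(-15,-83,55),FL=(-67.5,170,6)).items(): print(n,proj("wrist",W(*p),i).round())
```

```text
(-15, 20, 150) offset [-2.7 10.3 -1.7]
(-15, 20, 24) offset [ -2.7 136.3  -1.8]
dr 1 [-0.04 -0.18  0.02]
dr -1 [-4.0000e-02  1.7982e+02 -6.0000e-02]
now [-13.3  17.3 160.3] F [0.01 0.24 0.06] 1.8167 1.543361358164548e-05
wall [314. 405.]
wtop [314. 432.]
n1 [390. 284.]
n2 [389. 305.]
n3 [387. 326.]
FR [268. 399.]
jar [320. 355.]
FL [245.  13.]
```

View pics/w1.png

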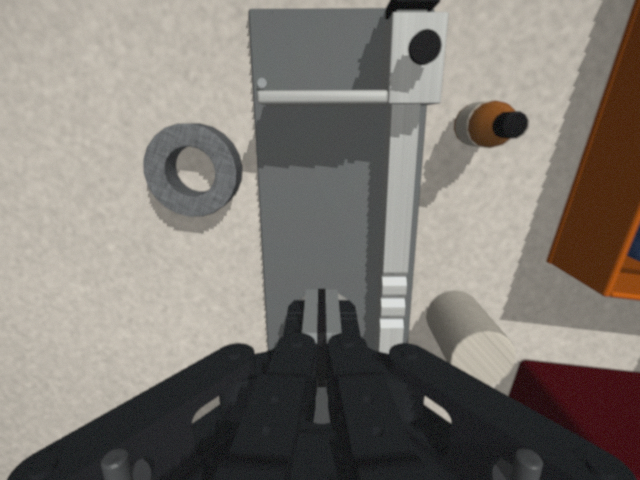

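```bash
echo 'O=O+.0035*EX+.001*EY' >> h.py
python3 - <<'E'
from h import *
plan([(-17,20,24),(-17,-25,24),(-17,-72,24)])
i=camera_info("top");
print("jar",RK(ray("top",190+480/4,120+277/4,.055)),RK(ray("scene",250+225/4,235+152/4,.055)))
E
```

```text
(-17, 20, 24) offset [ -1.9 134.3   2.5]
(-17, -25, 24) offset [ 43.1 134.2   2.6]
(-17, -72, 24) offset [ 90.1 134.2   2.7]
dr 1 [ 0.18 -0.13 -0.03]
dr -1 [5.0000e-02 1.7987e+02 2.9000e-01]
now [-19.   18.  158.3] F [-1.46  0.05 -2.87] 1.8667 0.00024060939378302228
jar [-18.6 -83.3  55. ] [-14.2 -77.9  55. ]
```

Emit:
{"api": "carry_out", "payload": {
  "commands": [
    {"offset": [-2,35,0],"dr": [0,0,0]},
    {"offset": [-2,70,0],"dr": [0,0,0]},
    {"offset": [-2,100,0],"dr": [0,0,0]},
    {"offset": [-2,125,0],"dr": [0,0,0]},
    {"offset": [-2,136,0],"dr": [0,0,0]},
    {"offset": [-2,136,0],"dr": [0,0,0]},
    {"offset": [15,136,0],"dr": [0,0,0]},
    {"offset": [30,136,0],"dr": [0,0,0]},
    {"offset": [40,136,0],"dr": [0,0,0]},
    {"offset": [45,136,0],"dr": [0,0,0]}
  ]
}}

```text
time: 2.7
eef_pos: [0.5636, -0.0165, 0.0269]
tcp_rot: [-1.266, 1.112, -1.115]
force: [-0.2, -0.4, 0.8]
opening: 0.0
```

Run:
```python
from h import *
plan([(-17,-72,24)])
for n in["top","scene"]:
    a=camera(n)[:,:,::-1]; a=a[120:270,190:360] if n=="top" else a[235:360,250:420]
    cv2.imwrite(f"pics/{n}2.png",cv2.resize(a,None,fx=4,fy=4,interpolation=cv2.INTER_CUBIC))
```

```text
(-17, -72, 24) offset [45.2  2.9  0.9]
dr 1 [-0.12 -0.04  0.03]
dr -1 [-5.0000e-02  1.7996e+02 -1.9000e-01]
now [-17.9 -26.8  26.9] F [-0.18 -0.4   0.77] 2.7 1.575917052707429e-05
```

View pics/scene2.png

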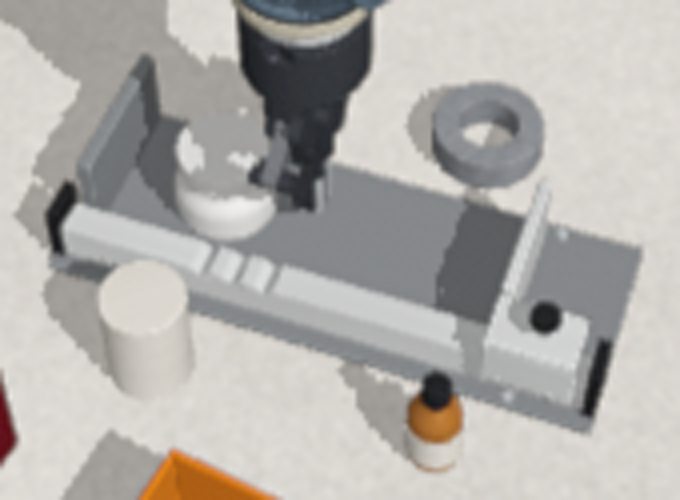

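View pics/top2.png

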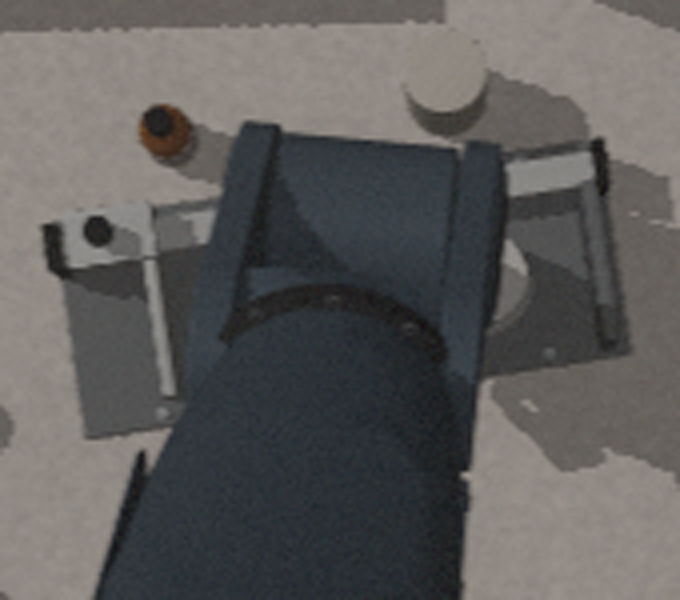

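Emit:
{"api": "carry_out", "payload": {
  "commands": [
    {"offset": [4,2,0],"dr": [0,0,0]},
    {"offset": [8,2,0],"dr": [0,0,0]},
    {"offset": [11,2,0],"dr": [0,0,0]},
    {"offset": [14,2,0],"dr": [0,0,0]},
    {"offset": [17,2,0],"dr": [0,0,0]},
    {"offset": [20,2,0],"dr": [0,0,0]},
    {"offset": [23,2,0],"dr": [0,0,0]},
    {"offset": [26,2,0],"dr": [0,0,0]},
    {"offset": [29,2,0],"dr": [0,0,0]},
    {"offset": [32,2,0],"dr": [0,0,0]},
    {"offset": [35,2,0],"dr": [0,0,0]},
    {"offset": [37,2,0],"dr": [0,0,0]},
    {"offset": [39,2,0],"dr": [0,0,0]}
  ]
}}

```text
time: 3.88
eef_pos: [0.5678, -0.0546, 0.0233]
tcp_rot: [-1.268, 1.113, -1.113]
force: [-0.8, 1.2, 0.7]
opening: -0.0002
```

Run:
```python
from h import *
plan([(-17,-75,24)])
for n in["scene"]:
    a=camera(n)[:,:,::-1]; a=a[120:270,190:360] if n=="top" else a[235:360,250:420]
    cv2.imwrite(f"pics/{n}3.png",cv2.resize(a,None,fx=4,fy=4,interpolation=cv2.INTER_CUBIC))
```

```text
(-17, -75, 24) offset [10.  -0.7  1.6]
dr 1 [ 0.   -0.01 -0.  ]
dr -1 [  0.   179.99   0.  ]
now [-18.6 -65.   23.3] F [-0.8   1.2   0.66] 3.8833 -0.00017517437083145964
```

View pics/scene3.png

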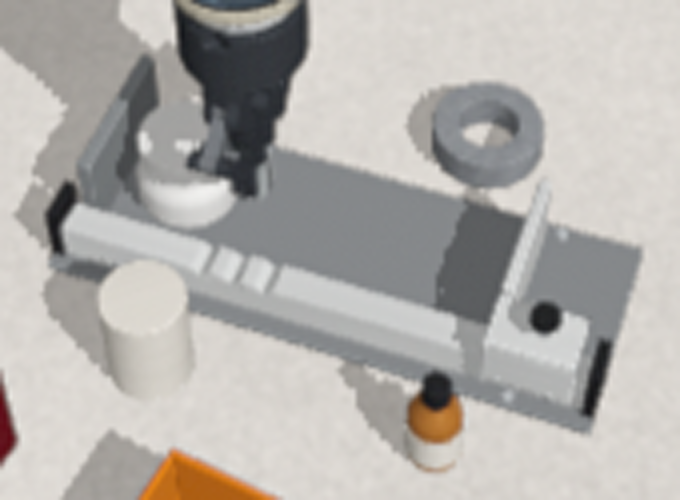

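Scene crop: the jar has slid to about (190,165) and still stands upright, about 10 mm short of the wall. I'll keep going in small steps.

Emit:
{"api": "carry_out", "payload": {
  "commands": [
    {"offset": [2,0,0],"dr": [0,0,0]},
    {"offset": [4,0,0],"dr": [0,0,0]},
    {"offset": [6,0,0],"dr": [0,0,0]},
    {"offset": [7,0,0],"dr": [0,0,0]},
    {"offset": [8,0,0],"dr": [0,0,0]},
    {"offset": [8,0,0],"dr": [0,0,0]}
  ]
}}

```text
time: 4.43
eef_pos: [0.5689, -0.0624, 0.0233]
tcp_rot: [-1.268, 1.113, -1.113]
force: [0.2, -0.4, -0.1]
opening: 0.0002
```

Run:
```python
from h import *
plan([(-17,-75,24)])
```

```text
(-17, -75, 24) offset [ 2.  -0.7  1.6]
dr 1 [-0. -0.  0.]
dr -1 [-1.0e-02  1.8e+02 -0.0e+00]
now [-18.6 -73.   23.3] F [ 0.2  -0.37 -0.12] 4.4333 0.00019473231217859285
```

Emit:
{"api": "carry_out", "payload": {
  "commands": [
    {"offset": [1,0,0],"dr": [0,0,0]},
    {"offset": [2,0,0],"dr": [0,0,0]},
    {"offset": [2,0,0],"dr": [0,0,0]}
  ]
}}

```text
time: 4.68
eef_pos: [0.5689, -0.0634, 0.0233]
tcp_rot: [-1.267, 1.114, -1.112]
force: [-0.4, 7.7, 1.2]
opening: 0.0001
```

Run:
```python
from h import *
plan([(-17,-75,24)])
for n in["scene"]:
    a=camera(n)[:,:,::-1]; a=a[120:270,190:360] if n=="top" else a[235:360,250:420]
    cv2.imwrite(f"pics/{n}4.png",cv2.resize(a,None,fx=4,fy=4,interpolation=cv2.INTER_CUBIC))
```

```text
(-17, -75, 24) offset [ 1.1 -0.7  1.7]
dr 1 [ 0.02 -0.02 -0.08]
dr -1 [1.3000e-01 1.7998e+02 4.0000e-02]
now [-18.7 -73.9  23.3] F [-0.42  7.73  1.15] 4.6833 9.304413260080248e-05
```

View pics/scene4.png

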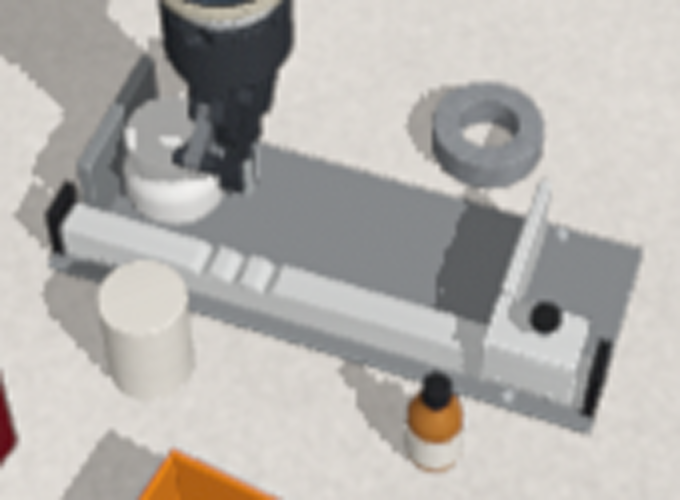

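Contact with the wall is confirmed: 7.7 N and the tool stalled at rack y -73.9. By geometry the keeper reaches 0.202 when the tool is 12 mm short of that, at y ≈ -62. I'll back off, rise over the paddle and come down behind it.

Emit:
{"api": "carry_out", "payload": {
  "commands": [
    {"offset": [-3,0,0],"dr": [0,0,0]},
    {"offset": [-12,-10,0],"dr": [0,0,0]},
    {"offset": [-20,-40,0],"dr": [0,0,0]},
    {"offset": [-35,-75,-2],"dr": [0,0,0]},
    {"offset": [-65,-85,-4],"dr": [0,0,0]},
    {"offset": [-100,-85,-4],"dr": [0,0,0]},
    {"offset": [-135,-85,-4],"dr": [0,0,0]},
    {"offset": [-170,-85,-4],"dr": [0,0,0]},
    {"offset": [-200,-85,-4],"dr": [0,0,0]},
    {"offset": [-220,-85,-4],"dr": [0,0,0]},
    {"offset": [-220,-85,-4],"dr": [0,0,0]}
  ]
}}

```text
time: 5.65
eef_pos: [0.5359, 0.157, 0.1091]
tcp_rot: [-1.268, 1.11, -1.111]
force: [0.9, -0.4, -0.2]
opening: 0.0001
```

Run:
```python
from h import *
plan([(-22,145,32)])
for n in["scene","top"]:
    a=camera(n)[:,:,::-1]; a=a[120:270,190:360] if n=="top" else a[235:360,250:420]
    cv2.imwrite(f"pics/{n}5.png",cv2.resize(a,None,fx=4,fy=4,interpolation=cv2.INTER_CUBIC))
```

```text
(-22, 145, 32) offset [ 3.9 77.1  0.8]
dr 1 [-0.05  0.19 -0.02]
dr -1 [-3.0000e-02 -1.7981e+02  8.0000e-02]
now [-22.9 148.8 109.1] F [ 0.9  -0.36 -0.16] 5.65 8.750332114027959e-05
```

View pics/scene5.png

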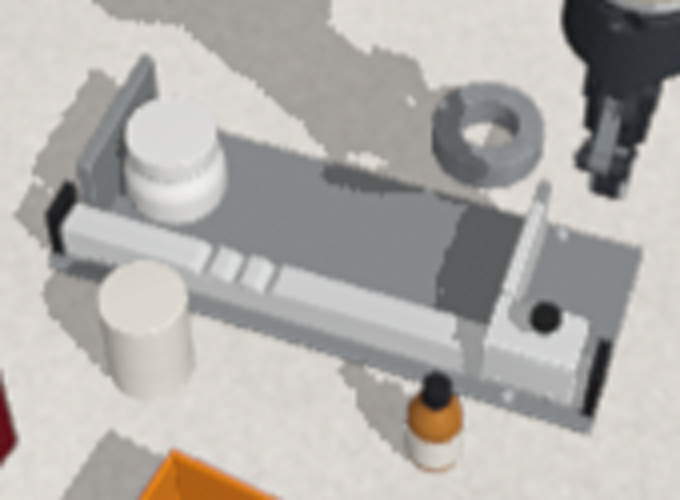

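View pics/top5.png

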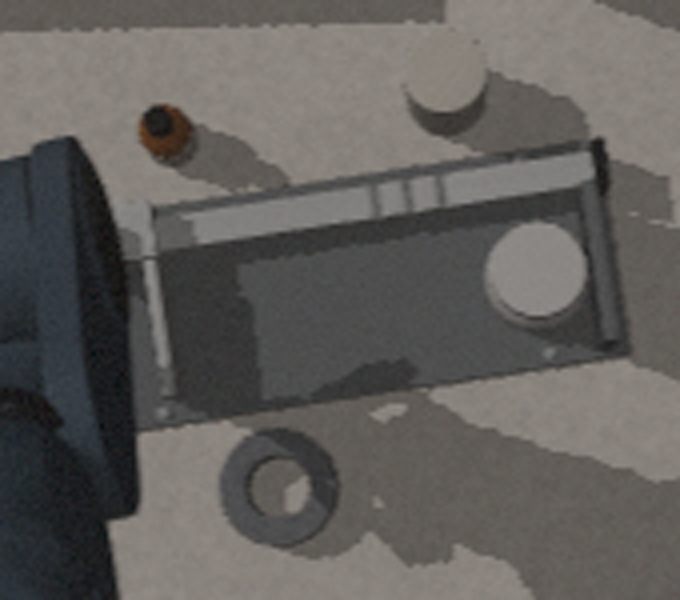

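Both crops show the jar upright at the wall, with its top at about (537,271) in the top crop. The paddle hasn't moved. Next I'll descend and approach it.

Emit:
{"api": "carry_out", "payload": {
  "commands": [
    {"offset": [0,35,0],"dr": [0,0,0]},
    {"offset": [0,65,0],"dr": [0,0,0]},
    {"offset": [0,76,0],"dr": [0,0,0]},
    {"offset": [0,76,0],"dr": [0,0,0]},
    {"offset": [6,76,0],"dr": [0,0,0]},
    {"offset": [12,76,0],"dr": [0,0,0]},
    {"offset": [15,76,0],"dr": [0,0,0]},
    {"offset": [15,76,0],"dr": [0,0,0]}
  ]
}}

```text
time: 6.42
eef_pos: [0.5394, 0.1376, 0.0336]
tcp_rot: [-1.266, 1.112, -1.115]
force: [-0.2, -0.3, 0.7]
opening: 0.0
```

Run:
```python
from h import *
plan([(-22,100,32)])
im=camera("wrist");cv2.imwrite("pics/w6.png",im[:,:,::-1])
a=camera("scene")[:,:,::-1][235:360,250:420]
cv2.imwrite(f"pics/s6.png",cv2.resize(a,None,fx=4,fy=4,interpolation=cv2.INTER_CUBIC))
```

```text
(-22, 100, 32) offset [29.2  1.6 -0.1]
dr 1 [-0.11 -0.06  0.  ]
dr -1 [ -0.   179.94  -0.18]
now [-21.8 129.2  33.6] F [-0.25 -0.31  0.75] 6.4167 7.006965898936316e-06
```

View pics/w6.png

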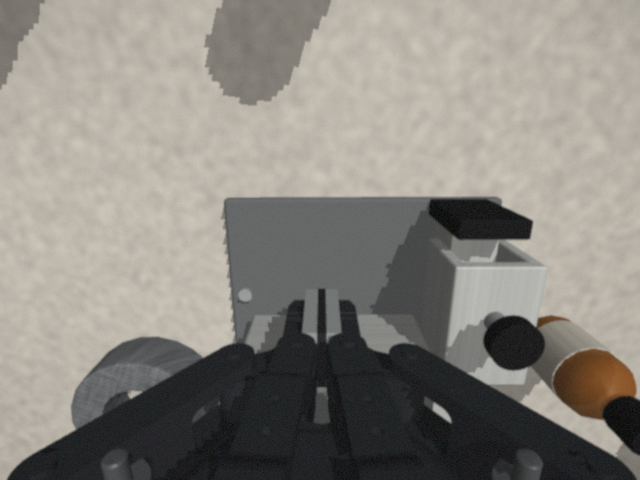

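View pics/s6.png

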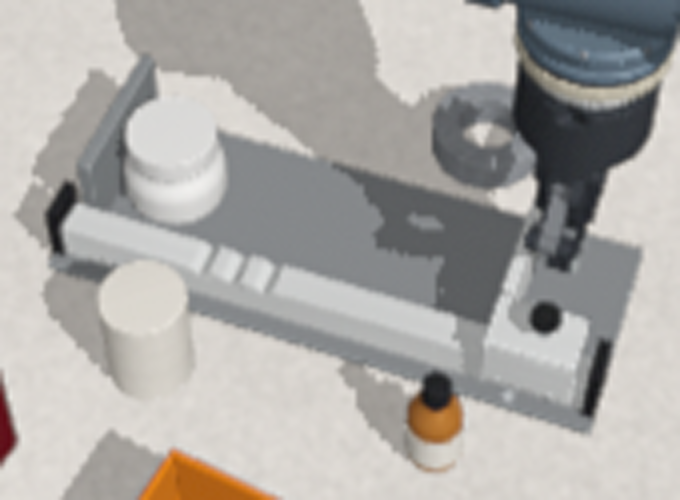

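Emit:
{"api": "carry_out", "payload": {
  "commands": [
    {"offset": [3,0,0],"dr": [0,0,0]},
    {"offset": [6,0,0],"dr": [0,0,0]},
    {"offset": [9,0,0],"dr": [0,0,0]},
    {"offset": [13,0,0],"dr": [0,0,0]},
    {"offset": [18,0,0],"dr": [0,0,0]},
    {"offset": [24,0,0],"dr": [0,0,0]},
    {"offset": [30,0,0],"dr": [0,0,0]},
    {"offset": [36,0,0],"dr": [0,0,0]},
    {"offset": [42,0,0],"dr": [0,0,0]},
    {"offset": [48,0,0],"dr": [0,0,0]},
    {"offset": [54,0,0],"dr": [0,0,0]},
    {"offset": [60,0,0],"dr": [0,0,0]},
    {"offset": [66,0,0],"dr": [0,0,0]},
    {"offset": [72,0,0],"dr": [0,0,0]},
    {"offset": [78,0,0],"dr": [0,0,0]},
    {"offset": [84,0,0],"dr": [0,0,0]},
    {"offset": [90,0,0],"dr": [0,0,0]},
    {"offset": [95,0,0],"dr": [0,0,0]},
    {"offset": [99,0,0],"dr": [0,0,0]},
    {"offset": [102,0,0],"dr": [0,0,0]}
  ]
}}

```text
time: 8.18
eef_pos: [0.5517, 0.0367, 0.0322]
tcp_rot: [-1.268, 1.113, -1.113]
force: [-0.1, 1.7, 0.3]
opening: 0.0002
```

```bash
cat > see.py <<'E'
from h import *
import sys
plan([(-22,-30,33),(-22,-62,33)])
n=sys.argv[1]
cv2.imwrite(f"pics/w{n}.png",camera("wrist")[:,:,::-1])
a=camera("scene")[:,:,::-1][235:360,250:420]
cv2.imwrite(f"pics/s{n}.png",cv2.resize(a,None,fx=4,fy=4,interpolation=cv2.INTER_CUBIC))
E
python3 see.py 7
```

```text
(-22, -30, 33) offset [57.6 -0.8  0.8]
(-22, -62, 33) offset [89.6 -0.8  0.8]
dr 1 [ 0.02 -0.02  0.01]
dr -1 [-1.0000e-02  1.7998e+02  3.0000e-02]
now [-22.7  27.6  32.2] F [-0.07  1.71  0.32] 8.1833 0.0002263376814798646
```

View pics/s7.png

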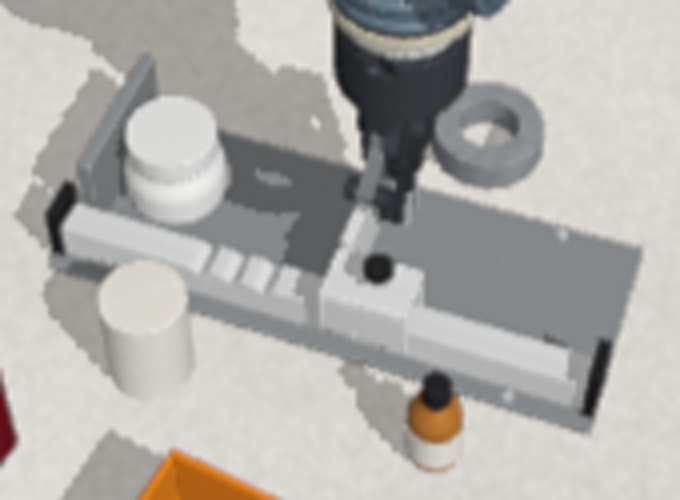

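Emit:
{"api": "carry_out", "payload": {
  "commands": [
    {"offset": [4,0,0],"dr": [0,0,0]},
    {"offset": [8,0,0],"dr": [0,0,0]},
    {"offset": [13,0,0],"dr": [0,0,0]},
    {"offset": [18,0,0],"dr": [0,0,0]},
    {"offset": [23,0,0],"dr": [0,0,0]},
    {"offset": [28,0,0],"dr": [0,0,0]},
    {"offset": [33,0,0],"dr": [0,0,0]},
    {"offset": [38,0,0],"dr": [0,0,0]},
    {"offset": [43,0,0],"dr": [0,0,0]},
    {"offset": [47,0,0],"dr": [0,0,0]},
    {"offset": [51,0,0],"dr": [0,0,0]},
    {"offset": [54,0,0],"dr": [0,0,0]},
    {"offset": [57,0,0],"dr": [0,0,0]},
    {"offset": [59,0,0],"dr": [0,0,0]},
    {"offset": [61,0,0],"dr": [0,0,0]}
  ]
}}

```text
time: 9.53
eef_pos: [0.56, -0.0234, 0.0324]
tcp_rot: [-1.268, 1.112, -1.113]
force: [-0.5, 3.2, 0.9]
opening: 0.0001
```

```bash
python3 see.py 8
```

```text
(-22, -30, 33) offset [-3.1 -0.6  0.3]
(-22, -62, 33) offset [28.9 -0.6  0.3]
dr 1 [-0.04  0.01  0.02]
dr -1 [ 3.0000e-02 -1.7999e+02  6.0000e-02]
now [-22.3 -33.1  32.4] F [-0.53  3.19  0.92] 9.5333 5.577912727426383e-05
```

View pics/s8.png

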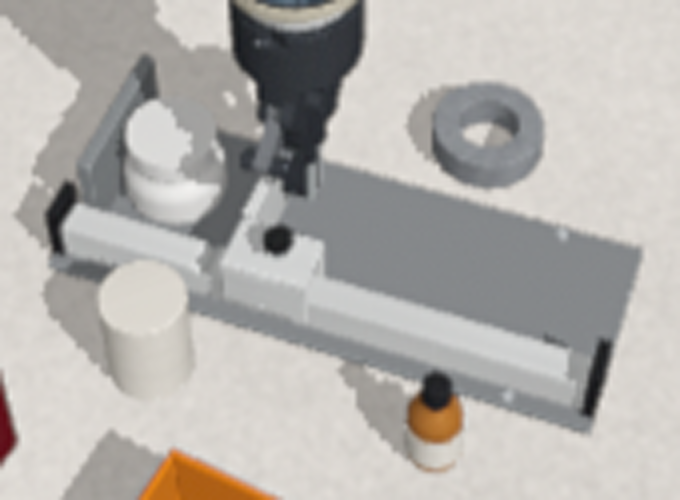

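View pics/w8.png

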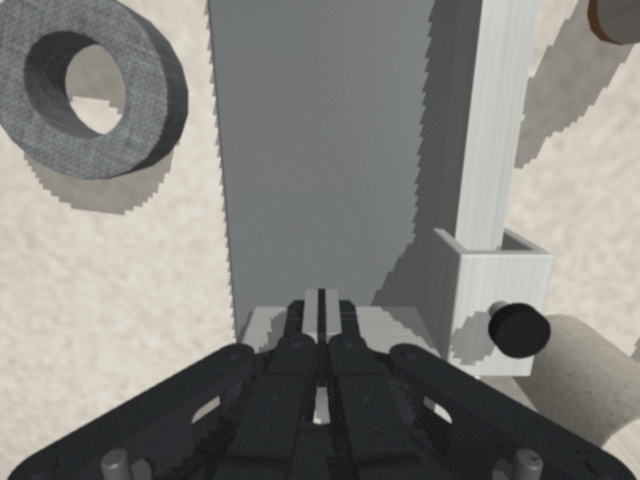

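Emit:
{"api": "carry_out", "payload": {
  "commands": [
    {"offset": [1,0,0],"dr": [0,0,0]},
    {"offset": [2,0,0],"dr": [0,0,0]},
    {"offset": [3,0,0],"dr": [0,0,0]},
    {"offset": [4,0,0],"dr": [0,0,0]},
    {"offset": [5,0,0],"dr": [0,0,0]}
  ]
}}

```text
time: 10.05
eef_pos: [0.5604, -0.0283, 0.0323]
tcp_rot: [-1.268, 1.113, -1.113]
force: [-0.2, -0.1, 0.8]
opening: -0.0001
```

Emit:
{"api": "carry_out", "payload": {
  "commands": [
    {"offset": [1,0,0],"dr": [0,0,0]},
    {"offset": [2,0,0],"dr": [0,0,0]}
  ]
}}

```text
time: 10.22
eef_pos: [0.5606, -0.0302, 0.0323]
tcp_rot: [-1.268, 1.113, -1.113]
force: [0.4, 0.5, -0.6]
opening: 0.0002
```

Emit:
{"api": "carry_out", "payload": {
  "commands": [
    {"offset": [1,0,0],"dr": [0,0,0]},
    {"offset": [2,0,0],"dr": [0,0,0]}
  ]
}}

```text
time: 10.38
eef_pos: [0.5608, -0.0319, 0.0323]
tcp_rot: [-1.268, 1.113, -1.113]
force: [-1.1, 5.2, 1.1]
opening: -0.0001
```

Emit:
{"api": "carry_out", "payload": {
  "commands": [
    {"offset": [1,0,0],"dr": [0,0,0]},
    {"offset": [1,0,0],"dr": [0,0,0]}
  ]
}}

```text
time: 10.55
eef_pos: [0.5609, -0.0328, 0.0323]
tcp_rot: [-1.268, 1.113, -1.113]
force: [-0.5, 4.4, 1.4]
opening: -0.0001
```

```bash
python3 see.py 9
```

```text
(-22, -30, 33) offset [-12.6  -0.7   0.6]
(-22, -62, 33) offset [19.4 -0.7  0.6]
dr 1 [ 0.01 -0.   -0.02]
dr -1 [4.0e-02 1.8e+02 1.0e-02]
now [-22.6 -42.6  32.3] F [-0.49  4.41  1.43] 10.55 -7.035270367159855e-05
```

View pics/w9.png

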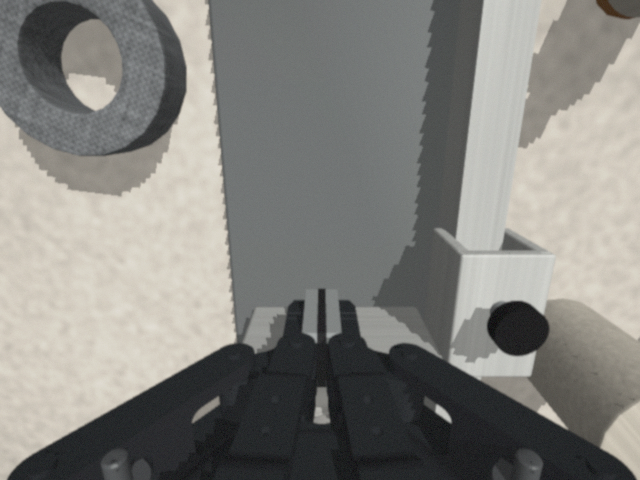

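The first notch (0.182) showed up as predicted: the force dropped to 0 at about y -40, then rose to 5 N at y ≈ -42. The target notch should therefore be at y ≈ -62.

Emit:
{"api": "carry_out", "payload": {
  "commands": [
    {"offset": [1,0,0],"dr": [0,0,0]},
    {"offset": [2,0,0],"dr": [0,0,0]},
    {"offset": [3,0,0],"dr": [0,0,0]},
    {"offset": [4,0,0],"dr": [0,0,0]},
    {"offset": [5,0,0],"dr": [0,0,0]},
    {"offset": [6,0,0],"dr": [0,0,0]},
    {"offset": [7,0,0],"dr": [0,0,0]},
    {"offset": [8,0,0],"dr": [0,0,0]},
    {"offset": [9,0,0],"dr": [0,0,0]},
    {"offset": [10,0,0],"dr": [0,0,0]},
    {"offset": [11,0,0],"dr": [0,0,0]},
    {"offset": [12,0,0],"dr": [0,0,0]},
    {"offset": [13,0,0],"dr": [0,0,0]}
  ]
}}

```text
time: 11.73
eef_pos: [0.5627, -0.0462, 0.0323]
tcp_rot: [-1.268, 1.113, -1.113]
force: [-0.4, -0.2, 0.6]
opening: 0.0001
```

Emit:
{"api": "carry_out", "payload": {
  "commands": [
    {"offset": [0.5,0,0],"dr": [0,0,0]},
    {"offset": [1,0,0],"dr": [0,0,0]}
  ]
}}

```text
time: 11.9
eef_pos: [0.5629, -0.0472, 0.0323]
tcp_rot: [-1.268, 1.113, -1.113]
force: [-1.0, 0.1, 0.2]
opening: 0.0
```

```bash
python3 see.py 10
```

```text
(-22, -30, 33) offset [-27.1  -0.7   0.5]
(-22, -62, 33) offset [ 4.9 -0.7  0.5]
dr 1 [-0.01 -0.01  0.01]
dr -1 [-2.0000e-02  1.7999e+02 -1.0000e-02]
now [-22.5 -57.1  32.3] F [-0.99  0.09  0.23] 11.9 1.6995505806648792e-05
```

View pics/w10.png

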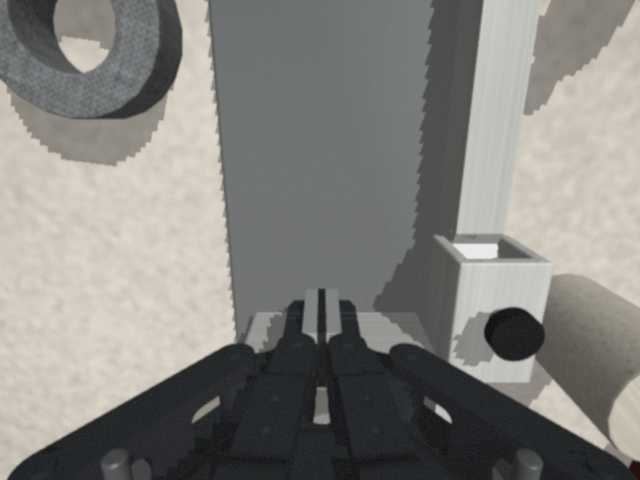

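View pics/s10.png

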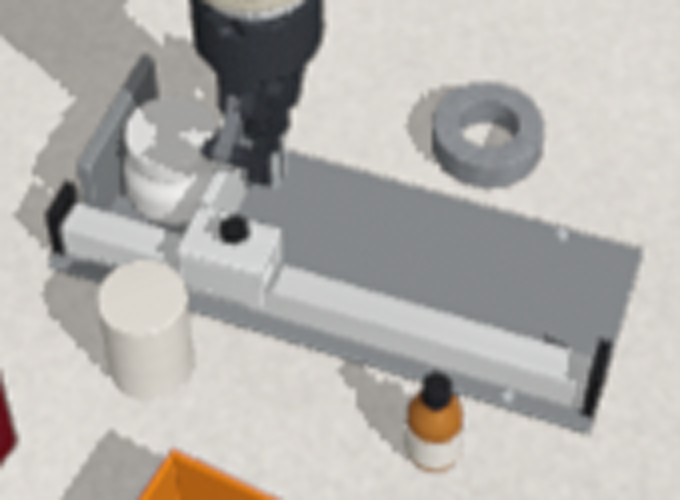

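The keeper has run ahead of the finger: the saddle's rear edge moved from row ≈252 to ≈263. I'll measure where it is now.

```bash
python3 - <<'E'
from h import *
i=camera_info("wrist")
tc=RK(sense()["eef_pos"])
for n in(8,9,10):
    im=cv2.imread(f"pics/w{n}.png",0)
    cv2.imwrite(f"pics/c{n}.png",cv2.resize(im[220:390,420:570],None,fx=3,fy=3))
    g=cv2.cvtColor(cv2.imread(f"pics/w{n}.png"),cv2.COLOR_BGR2GRAY)
    col=cv2.GaussianBlur(g,(5,3),0)[235:400,475:485].mean(1);print(n,[(235+k,int(v)) for k,v in enumerate(col) if k%1==0 and (k<40 or k>125)])
for v in(252,263): print(v,RK(ray("wrist",500,v,.055,i))-tc)
E
python3 - <<'E'
import cv2,numpy as np
cv2.imwrite("pics/cc.png",np.hstack([cv2.imread(f"pics/c{n}.png")[:,:260*3//3+0] for n in(8,9,10)]))
E
```

```text
8 [(235, 195), (236, 195), (237, 195), (238, 195), (239, 195), (240, 195), (241, 194), (242, 195), (243, 195), (244, 195), (245, 195), (246, 195), (247, 194), (248, 192), (249, 184), (250, 171), (251, 161), (252, 159), (253, 169), (254, 187), (255, 206), (256, 213), (257, 211), (258, 207), (259, 205), (260, 205), (261, 206), (262, 206), (263, 205), (264, 205), (265, 206), (266, 206), (267, 206), (268, 206), (269, 206), (270, 206), (271, 206), (272, 206), (273, 207), (274, 206), (361, 181), (362, 191), (363, 195), (364, 197), (365, 198), (366, 199), (367, 199), (368, 199), (369, 199), (370, 199), (371, 199), (372, 199), (373, 198), (374, 192), (375, 183), (376, 175), (377, 166), (378, 148), (379, 122), (380, 95), (381, 74), (382, 59), (383, 48), (384, 42), (385, 41), (386, 40), (387, 39), (388, 39), (389, 40), (390, 40), (391, 40), (392, 40), (393, 40), (394, 40), (395, 39), (396, 39), (397, 39), (398, 40), (399, 40)]
9 [(235, 193), (236, 194), (237, 194), (238, 193), (239, 193), (240, 194), (241, 194), (242, 193), (243, 193), (244, 193), (245, 194), (246, 194), (247, 194), (248, 193)
[... 1036 characters left out ...]
225), (258, 202), (259, 172), (260, 156), (261, 160), (262, 178), (263, 199), (264, 211), (265, 210), (266, 205), (267, 202), (268, 202), (269, 202), (270, 202), (271, 202), (272, 202), (273, 202), (274, 202), (361, 155), (362, 166), (363, 174), (364, 179), (365, 184), (366, 190), (367, 194), (368, 195), (369, 196), (370, 196), (371, 196), (372, 195), (373, 195), (374, 195), (375, 194), (376, 191), (377, 182), (378, 166), (379, 144), (380, 118), (381, 92), (382, 69), (383, 52), (384, 42), (385, 39), (386, 39), (387, 39), (388, 39), (389, 39), (390, 39), (391, 39), (392, 39), (393, 39), (394, 39), (395, 39), (396, 39), (397, 39), (398, 39), (399, 38)]
252 [62.6 34.8 22.7]
263 [63.2 30.7 22.7]
```

View pics/cc.png

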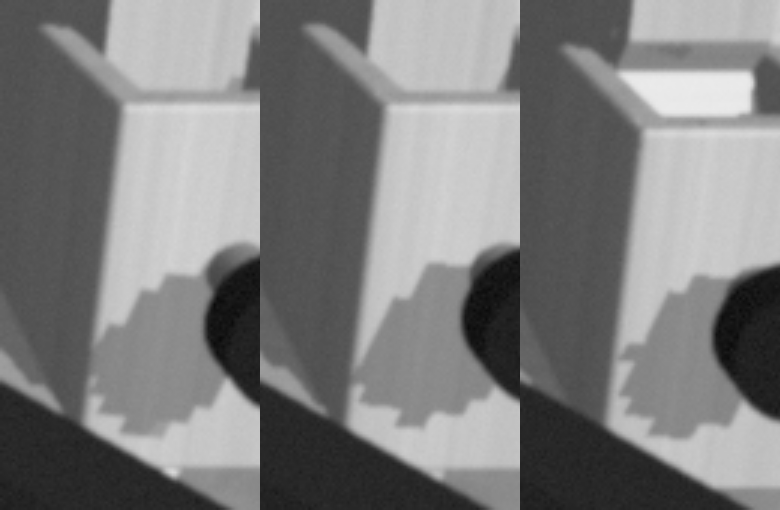

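The knob's shank is no longer visible, so the catch has sunk. The keeper sits about 3.3 mm ahead of the finger, at travel ≈ 0.2005. I'll advance gently to touch it and confirm it is held.

Emit:
{"api": "carry_out", "payload": {
  "commands": [
    {"offset": [1,0,0],"dr": [0,0,0]},
    {"offset": [2,0,0],"dr": [0,0,0]},
    {"offset": [2.5,0,0],"dr": [0,0,0]},
    {"offset": [2.5,0,0],"dr": [0,0,0]}
  ]
}}

```text
time: 12.33
eef_pos: [0.5631, -0.0495, 0.0323]
tcp_rot: [-1.268, 1.113, -1.113]
force: [0.2, -0.5, 0.6]
opening: 0.0
```

Emit:
{"api": "carry_out", "payload": {
  "commands": [
    {"offset": [0.5,0,0],"dr": [0,0,0]},
    {"offset": [1,0,0],"dr": [0,0,0]}
  ]
}}

```text
time: 12.5
eef_pos: [0.5632, -0.0504, 0.0323]
tcp_rot: [-1.268, 1.113, -1.113]
force: [1.1, 0.8, -0.1]
opening: 0.0003
```

```bash
python3 see.py 11; python3 -c "
import cv2;cv2.imwrite('pics/c11.png',cv2.resize(cv2.imread('pics/w11.png')[220:390,420:570],None,fx=3,fy=3))"
```

```text
(-22, -30, 33) offset [-30.3  -0.7   0.6]
(-22, -62, 33) offset [ 1.7 -0.7  0.6]
dr 1 [ 0.  0. -0.]
dr -1 [-0.0e+00 -1.8e+02 -1.0e-02]
now [-22.6 -60.3  32.3] F [ 1.07  0.77 -0.12] 12.5 0.0002658175693723279
```

View pics/c11.png

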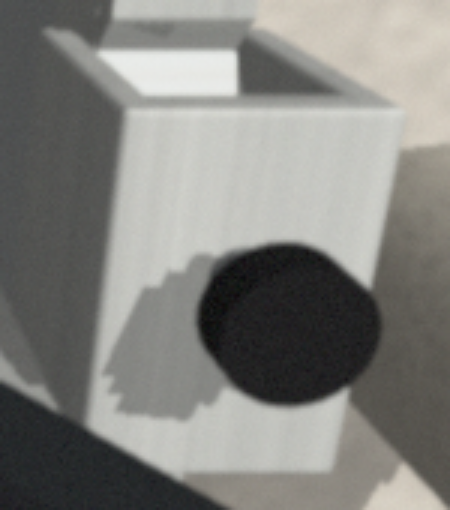

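Emit:
{"api": "carry_out", "payload": {
  "commands": [
    {"offset": [0.5,0,0],"dr": [0,0,0]},
    {"offset": [0.5,0,0],"dr": [0,0,0]}
  ]
}}

```text
time: 12.77
eef_pos: [0.5633, -0.0509, 0.0323]
tcp_rot: [-1.268, 1.113, -1.113]
force: [0.2, 0.2, -0.1]
opening: -0.0002
```

Emit:
{"api": "carry_out", "payload": {
  "commands": [
    {"offset": [0.5,0,0],"dr": [0,0,0]},
    {"offset": [0.5,0,0],"dr": [0,0,0]}
  ]
}}

```text
time: 12.93
eef_pos: [0.5633, -0.0511, 0.0323]
tcp_rot: [-1.268, 1.113, -1.113]
force: [0.1, 3.6, 0.8]
opening: -0.0002
```

3.6 N of resistance at y -61.1, 20 mm on from the first notch, confirms the catch is seated. Now I'll withdraw.

Emit:
{"api": "carry_out", "payload": {
  "commands": [
    {"offset": [-2,0,0],"dr": [0,0,0]},
    {"offset": [-8,0,0],"dr": [0,0,0]},
    {"offset": [-20,0,0],"dr": [0,0,0]},
    {"offset": [-30,-10,0],"dr": [0,0,0]},
    {"offset": [-35,-40,0],"dr": [0,0,0]},
    {"offset": [-50,-75,0],"dr": [0,0,0]},
    {"offset": [-80,-100,0],"dr": [0,0,0]},
    {"offset": [-110,-120,0],"dr": [0,0,0]},
    {"offset": [-140,-130,-10],"dr": [0,0,0]},
    {"offset": [-170,-130,-30],"dr": [0,0,0]},
    {"offset": [-200,-130,-50],"dr": [0,0,0]},
    {"offset": [-230,-130,-70],"dr": [0,0,0]},
    {"offset": [-250,-130,-80],"dr": [0,0,0]},
    {"offset": [-250,-130,-80],"dr": [0,0,0]}
  ]
}}

```text
time: 14.1
eef_pos: [0.4488, 0.1894, 0.1631]
tcp_rot: [-1.269, 1.111, -1.11]
force: [-0.2, -1.0, 0.4]
opening: 0.0001
```

```bash
python3 see.py 12
python3 - <<'E'
from h import *
t=camera("top")[:,:,::-1];cv2.imwrite("pics/t12f.png",t)
cv2.imwrite("pics/t12.png",cv2.resize(t[120:270,190:360],None,fx=4,fy=4,interpolation=cv2.INTER_CUBIC))
E
```

```text
(-22, -30, 33) offset [222.7 129.9  82.3]
(-22, -62, 33) offset [254.7 129.9  82.1]
dr 1 [ 0.02  0.21 -0.03]
dr -1 [-5.0000e-02 -1.7979e+02 -3.0000e-02]
now [-105.   192.3  163.1] F [-0.19 -1.05  0.41] 14.1 0.00014588964697979942
```

View pics/s12.png

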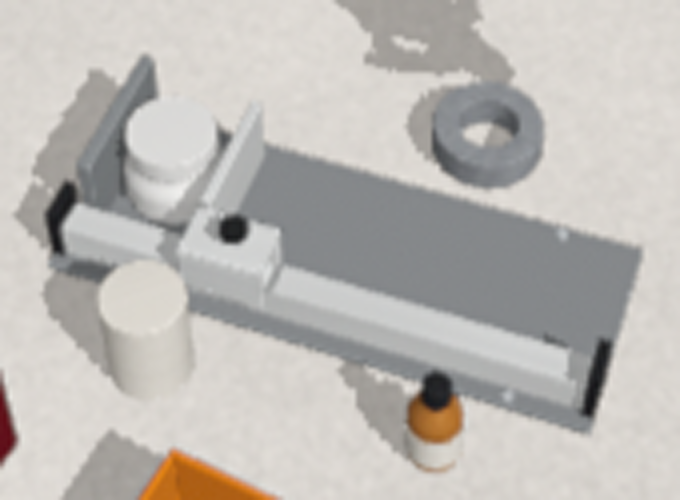

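View pics/t12.png

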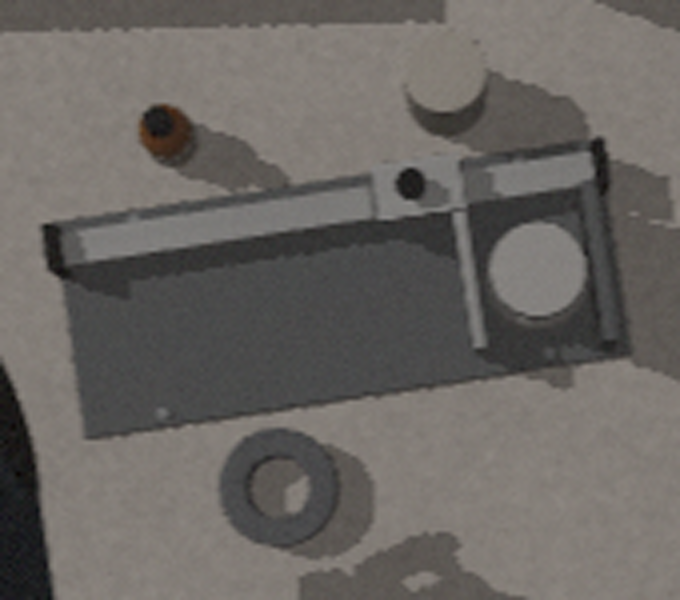

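The knob moved about 183.5 mm between the top views, from a start of about 0.019, so travel is ≈ 0.202. The jar is unmoved at (537,271) against the wall and no bystander has shifted. I'll let it settle briefly and hand in.

Emit:
{"api": "carry_out", "payload": {
  "commands": [
    {"offset": [0,0,0],"dr": [0,0,0]},
    {"offset": [0,0,0],"dr": [0,0,0]},
    {"offset": [0,0,0],"dr": [0,0,0]}
  ]
}}

```text
time: 14.5
eef_pos: [0.452, 0.1856, 0.1623]
tcp_rot: [-1.267, 1.114, -1.114]
force: [-0.3, -0.4, -0.3]
opening: 0.0002
```

```bash
python3 -c "
from bench import *
print(sense()['force']);print(finish_job())"
```

```text
[-0.32321267 -0.41527372 -0.30226069]
the job is handed in; nothing more can be done
None
```

I handed the job in at about 14.5 s. `finish_job()` gives no verdict, so what follows is from my own checks.

**What I did:** The rack held jar_medium. With the fingers shut, I pushed it against the end wall, where the tool stalled at 7.7 N. I then pushed the keeper past the 0.182 notch to the 0.202 notch that fits this jar, backed off and moved clear.

**Last checks:**
- **Jar:** It stands upright at the wall and did not move after I pushed it there.
- **Keeper:** The last push met 3.6 N of resistance, 20 mm on from the first notch. The knob had sunk, and its shift in the top view puts the travel at about 0.202.
- **Jar squeeze:** The keeper stopped about 4 mm short of the jar by geometry, so I don't expect any squeeze. I had no direct reading of that force.
- **Surroundings:** The tape, vial and bandage have not moved. I did not re-check the tray jars or the other items at the end, but the arm never went near them after the start.
- **Arm:** It is clear of everything, with the tool force reading near zero.

**Disagreements:** The wrist view put the keeper's travel at about 0.2005, against 0.202 from the top view. Both are inside the allowed 0.199–0.205. On leaving the first notch, the keeper ran about 3 mm ahead of the finger into the second, which did no harm.

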